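# Shut and lock the egg viewing stand with its T-bolt

## Robot

A 6-joint arm with a two-finger parallel gripper is mounted at the origin on the work surface. World frame = base frame: x ahead of the robot, y to its left, z up, the work surface at z = 0. Lengths are in m, angles in degrees, forces in N, time in s.
With the tool pointing down it reaches from about 0.4 to 0.825 m from the base axis. Payload 7 kg.
Tool frame: the origin (TCP) lies on the centre line of the jaws, within the pads' length; the fingertips stand 14 mm ahead of it and the grasp point (between the pads) lies 5 mm behind it; z points along the fingers, x is the direction in which the jaws open and shut, and the axes are right-handed (so a half turn about z gives the same grasp; the last joint's range is limited). The gripper opens to 88 mm and grips with 3 to 60 N. Pads are 19 mm wide; open, the fingers measure 130 mm over their backs; the gripper's body (78 mm by 193 mm) begins 47 mm behind the grasp point.
Start: joints at [87.21, 20.546, 0.682, 0, -70.136, -16.507], TCP at [0.223, 0.637, 0.241] pointing down, gripper open.
Joint ranges: [-176.03, 176.03], [-82.01, 121.73], [-58.28, 71.71], [-173.87, 95.51], [-174.79, -0.11], [-173.66, 173.66]. Speed limits (degrees/s): [136.94, 136.94, 172.46, 180, 180, 180].

## Interface

Orientations are given as [roll, pitch, yaw] about the fixed x, y, z axes, in that order (R = Rz(yaw) Ry(pitch) Rx(roll)).
In Python, from plant import * gives the robot as it stands.
- The arm moves only by the shell command python3 -m handwheel 'ROWS' [OPENING]. ROWS is JSON, a list of rows, each a list of 2 entries, a list of its own where there are three numbers: the shift along the tool's x, y, z each as a share of 0.2 m, from -1 to 1, then the turn, a rotation vector about the tool's x, y, z each as a share of 360 degrees, from -1 to 1. In form: [[[tx, ty, tz], [ax, ay, az]], ...]. A call has 1 to 5 rows; each row is the pose to reach, as a shift and turn from the pose commanded when the call began, along the tool's axes at that moment, turning the shorter way round; what a row does not reach only later rows make up. A row lasts 1/12 s, in which the tool goes at most 41.7 mm and 7.16 degrees, less where a joint would pass 70% of its speed; a pose out of reach is approached as far as the arm can. A call with a number of a shift or a turn outside -1 to 1 is refused whole. A call with a gripper value outside its range is refused whole. OPENING is the closure, from -1 (fully open) to 1 (shut), set as the call begins (- or left out, the last holds). The fingers move at their own pace and stop on an object; the grip force is fixed at half the most. Time passes only in rows, so rows that repeat a pose let the fingers close. It gives the time, the measured TCP pose, the force and the opening at its end, in the units of the state.
- get_obs(): the state, without advancing time (a new reading comes with each control period).
- snapshot(name): name is "side" or "top" or "wrist"; returns a dict with "color" (420x560x3 uint8, red, green, blue), "z_map" (420x560 float32, m along the optical axis (not along the pixel's ray), 0 where there is no reading), "intrinsics" (3x3 intrinsics, pixels), "distortion" ([k1, k2, p1, p2, k3] as OpenCV has them; the pictures are not rectified), "rvec" (rotation vector, rad) and "tvec" (3), from world to camera coordinates, as OpenCV has them. Camera axes: x right, y down, z forward; pixel columns grow to the right and rows downward; lengths in m; the calibration is good to about 2 mm. A picture is of the moment at which its call begins.
- close_job(): hands the job in, once; it reports no verdict.
The state is a dict: "clock": time; "joint_pos": joint angles; "qvel": joint speeds; "tau": joint torques, N m; "tool_pos": TCP position; "orientation": TCP orientation; "force": force on the tool from outside, world axes, zero at the start; "moment": the same for the moment, N m; "opening": finger opening in m.
Only numpy, scipy, OpenCV 4.12 (cv2) and the standard library are available. Lean on these libraries where they do the work, as an engineer would, in place of code of your own. Each camera call takes 0.05 s, during which the arm holds its last target. There are 200 camera calls.

## Task

First shut the windowed lid of the slanted egg viewing stand right down. Then take the bolt with the bar-shaped knob from the grey block, feel for the slot and drop its T-head lengthwise into the stand's slot on the side where the lid's fork is open, slide it along fully into the fork, and turn it a quarter turn either way so that its head locks crosswise under the slot and its collar holds the lid shut. Let go of it there and leave the other bolt and everything else on the bench where they are.

Things in the scene. Friction and masses are not known exactly. Their poses are not given: they have to be found in the camera images.
- slot_home (a point): The bolt's final place: point on the face of the stand's slanted deck, at the nominal middle line of its T-slot, where the bolt's axis lies when its shank touches the bottom of the shut lid's fork. Axes: x up the slope, y along the slot, z square out of the face, which leans 30 degrees from level.
- deck: The stand's deck, same origin and axes as slot_home. The T-slot runs 105 mm either way along y in a rail that sits in its bed with play, jammed: the slot's true middle line may lie up to 5 mm up or down the slope (x) from slot_home and must be felt for or seen. Throat 12.5 mm wide and 6 mm deep; below it a channel 28 mm wide and 8.5 mm high, its floor 14.5 mm below the face.
- slot_entry (a point): Point on the face over the slot's nominal middle line, 62 mm along +y from slot_home, same axes: here the slot is clear for dropping the bolt in. Nearer than 39 mm to slot_home the shut lid's fork is under the bolt's collar.
- lid (a joint): Angle of the windowed lid about its hinge at the upper edge of the stand, 0 = shut, grows as it opens (rad). It is stiff (about 0.14 N m) and stays where it is left. Shut, it lies flat on the deck: a white panel 124 mm wide, its top 5 mm above the face, reaching from the hinge down to x = +25 mm of slot_home.
- lid_hinge (a point): Middle of the lid's hinge line, at x = +150 mm, y = 0, z = 0 in the axes of slot_home; the line runs along y.
- lid_edge (a point): Middle of the lower (free) edge of the lid's white panel, on its outer face, 125 mm from the hinge line: a place to push it shut. From here a steel tongue 42 mm wide and 4 mm thick goes on 51 mm further, across the slot when shut, its top then 4.5 mm above the face.
- fork_mouth (a point): Middle of the mouth of the fork in the lid's tongue, at its underside. The fork is a cut 22 mm wide and 25 mm deep, open towards +y of slot_home; on the shut lid it lies over the slot, its mouth 20 mm along y from slot_home and its bottom 5 mm beyond slot_home.
- tbolt_knob (a point): Centre of the bar-shaped black knob of the T-bolt: 14 mm thick along x, 34 mm long along y, 24 mm high along z (the bolt's axis). The bolt is 60 mm long and starts upright in a pocket of the grey block. With its head on the slot's floor the knob's centre is 33.5 mm above the deck's face; it has 2.5 mm of play along z.
- tbolt_head (a point): Centre of the bolt's T-head, 45 mm below tbolt_knob, same axes: 10 mm wide (x), 24 mm long (y, like the knob), 6 mm high. Above it come a shank 10 mm across, a collar 34 mm across from 21 to 26 mm above the bolt's bottom, a neck 10 mm across, and the knob from 36 mm to the top.
- block: Grey plastic block fixed to the bench, 60 by 130 mm and 24 mm high, with two pockets 18 mm deep, 32 mm either side of its middle along its y, in which the T-bolt and another bolt stand. Origin: centre of its underside.
- spare_knob (a point): Centre of the round black knob (24 mm across, 16 mm high) of the other bolt, 53 mm long, standing in the block's other pocket; its head is too thick for the slot. To be left alone.
- wash_bottle_mid (a point): Bystander, to be left alone: white plastic wash bottle, 68 mm across, 170 mm tall. Its middle.
- vial_a_mid (a point): Bystander, to be left alone: glass vial with blue cap, 30 mm across, 60 mm tall. Its middle.
- vial_b_mid (a point): Bystander, to be left alone: glass vial with white cap, 30 mm across, 60 mm tall. Its middle.
- petri_mid (a point): Bystander, to be left alone: clear closed dish, 88 mm across, 15 mm high. Its middle.
- beaker_mid (a point): Bystander, to be left alone: glass beaker, 72 mm across, 85 mm tall. Its middle.
- spoon_mid (a point): Bystander, to be left alone: steel lab spoon lying flat, 160 mm long. Its middle.
- egg_cup_mid (a point): Bystander, to be left alone: brown egg in a blue cup, 52 mm across, 63 mm tall. Its middle.

How it is judged (in metres and radians):
On the way, in this order (a step that is already met when the one before it is completed fails the run):
1. the lid is shut, the bolt not yet in the slot (value of joint lid below 0.03 rad), for 0.2 s.
2. the T-head is in the slot, lengthwise, beside the fork (x of tbolt_head in the frame of slot_home between -0.012 and 0.012 m and z of tbolt_head in the frame of slot_home between -0.016 and -0.006 m and angle between the y axis of tbolt_head and the y axis of slot_home, either way round below 0.3 rad and y of tbolt_head in the frame of slot_home above 0.03 m and value of joint lid below 0.03 rad), for 0.1 s.
3. the bolt is slid fully into the fork, still lengthwise (x of tbolt_head in the frame of slot_home between -0.012 and 0.012 m and z of tbolt_head in the frame of slot_home between -0.016 and -0.006 m and angle between the y axis of tbolt_head and the y axis of slot_home, either way round below 0.3 rad and y of tbolt_head in the frame of slot_home between -0.006 and 0.008 m and value of joint lid below 0.03 rad), for 0.1 s.
4. the bolt is turned crosswise in the fork (x of tbolt_head in the frame of slot_home between -0.012 and 0.012 m and z of tbolt_head in the frame of slot_home between -0.016 and -0.006 m and angle between the y axis of tbolt_head and the x axis of slot_home, either way round below 0.26 rad and angle between the z axis of tbolt_head and the z axis of slot_home, either way round below 0.3 rad and y of tbolt_head in the frame of slot_home between -0.006 and 0.008 m and value of joint lid below 0.03 rad), for 0.2 s.
At the end, for the whole second after the job is handed in: The lid is shut (within 0.03 rad); the T-head is inside the slot's channel, its centre within -6 to +8 mm of slot_home along the slot, turned crosswise within 15 degrees, the bolt square to the deck within 17 degrees, released and at rest (all of step 4 and linear speed of tbolt below 0.02 m/s and contact force between the fingers and tbolt below 0.1 N); the robot touches nothing.
It fails at once if the other bolt was taken or a bystander moved by more than 40 mm (distance of any of spare_knob, wash_bottle_mid, vial_a_mid, vial_b_mid, petri_mid, beaker_mid, spoon_mid, egg_cup_mid from where it was at the start of the episode above 0.04 m).
It also fails if it takes over 61 s, if anything falls off the work surface, if the arm or the gripper's body presses on something with over 40 N, if the wrist force passes 120 N, or if a joint passes its speed limit or range.

## Working session

There is one attempt and no reset: what is moved stays moved. The work goes in short steps, Python scripts to look and compute and a shell command to move; the robot and the scene stay as the last step left them, time stands still between calls to the robot, and variables do not carry over. Pictures are saved under pics/ and viewed, about 8 in all and at most 12, crops included, and the job is handed in when it is done.

```bash
mkdir -p pics; ls; cat > h.py <<'E'
from plant import *
import numpy as np, cv2
from scipy.spatial.transform import Rotation as R
def pts(s):
    "world points (HxWx3) from z_map"
    h,w=s["z_map"].shape
    u,v=np.meshgrid(np.arange(w),np.arange(h))
    uv=np.stack([u,v],-1).reshape(-1,1,2).astype(np.float64)
    n=cv2.undistortPoints(uv,np.array(s["intrinsics"]),np.array(s["distortion"])).reshape(h,w,2)
    z=s["z_map"][...,None]
    c=np.concatenate([n*z,z],-1)
    Rm=cv2.Rodrigues(np.array(s["rvec"],float))[0]
    return (c-np.array(s["tvec"]).reshape(3))@Rm
def save(s,n): cv2.imwrite(f"pics/{n}.png",s["color"][...,::-1])
def proj(s,P):
    return cv2.projectPoints(np.array(P,float).reshape(-1,1,3),np.array(s["rvec"],float),np.array(s["tvec"],float),np.array(s["intrinsics"]),np.array(s["distortion"]))[0].reshape(-1,2)
E
python3 - <<'E'
from h import *
import pickle
print(get_obs())
ims={}
for n in ["side","top","wrist"]:
    s=snapshot(n);ims[n]=s;save(s,n)
pickle.dump(ims,open("s0.pkl","wb"))
a=np.vstack([ims["side"]["color"],ims["top"]["color"]])
for n in ims:
    s=ims[n];Rm=cv2.Rodrigues(np.array(s["rvec"],float))[0];print(n,-Rm.T@np.array(s["tvec"]).reshape(3),Rm[2])
E
```

```text
pics
{'clock': 0.0, 'joint_pos': array([ 8.72103760e+01,  2.05896209e+01,  6.33462842e-01, -1.91325878e-02,
       -7.01347629e+01, -1.65064307e+01]), 'qvel': array([ 0.03554644, -0.00141292, -0.08503716,  0.05611464, -0.06289728,
       -0.03466463]), 'tau': array([-4.70285122e-04, -5.82717669e+01,  2.93054473e+01,  6.99723065e+00,
        6.97717478e-03, -1.59897422e-04]), 'tool_pos': array([0.22293409, 0.63663356, 0.23964388]), 'orientation': array([-1.79991410e+02, -9.22844693e-02, -1.09302577e+02]), 'force': array([0.35938394, 0.87166341, 0.09939345]), 'moment': array([ 0.00528704,  0.07562194, -0.0451944 ]), 'opening': 0.08787068893910722}
side [ 0.71008798 -0.79232304  0.72981827] [-0.13460568  0.80509484 -0.57767084]
top [0.40102129 0.0498789  1.07564115] [ 0.15858104 -0.00635134 -0.98732554]
wrist [0.29141904 0.61341976 0.38327572] [-0.25610074  0.08791876 -0.9626436 ]
```

View pics/top.png

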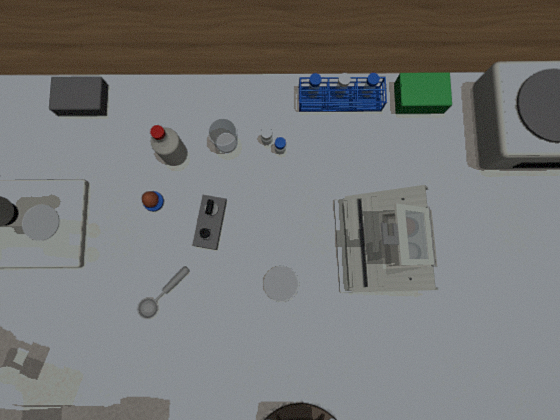

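View pics/side.png

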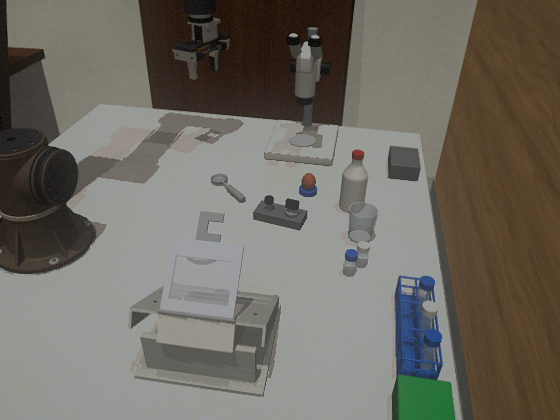

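The top view shows the stand at (340–435, 190–290), with the hinge on the right and the slot at columns 345–365. The block is at (210,222): bar knob at (210,207), round knob at (205,233). In the side view the lid stands open. Next I'll measure both.

```bash
python3 - <<'E'
from h import *
import pickle
ims=pickle.load(open("s0.pkl","rb"));s=ims["top"];P=pts(s)
np.set_printoptions(precision=4,suppress=True)
c=s["color"][178:300,325:445]
cv2.imwrite("pics/stand.png",cv2.convertScaleAbs(cv2.resize(c,None,fx=6,fy=5.0,interpolation=cv2.INTER_CUBIC),alpha=1.2)[...,::-1][:600])
for r in (200,225,240,255,280):
    print(r,[tuple(np.round(P[r,k]*1000).astype(int)) for k in range(336,440,4)])
print("block")
for r in range(196,250,3):
    print(r,[int(round(P[r,k,2]*1000)) for k in range(190,230,2)])
print(P[207,210],P[233,205],P[222,210])
E
```

```text
200 [(np.int64(604), np.int64(-102), np.int64(8)), (np.int64(603), np.int64(-111), np.int64(12)), (np.int64(595), np.int64(-115), np.int64(54)), (np.int64(595), np.int64(-124), np.int64(54)), (np.int64(593), np.int64(-133), np.int64(62)), (np.int64(593), np.int64(-142), np.int64(64)), (np.int64(594), np.int64(-153), np.int64(57)), (np.int64(590), np.int64(-159), np.int64(77)), (np.int64(589), np.int64(-167), np.int64(82)), (np.int64(589), np.int64(-176), np.int64(84)), (np.int64(587), np.int64(-184), np.int64(89)), (np.int64(586), np.int64(-192), np.int64(94)), (np.int64(585), np.int64(-200), np.int64(100)), (np.int64(584), np.int64(-209), np.int64(104)), (np.int64(584), np.int64(-217), np.int64(106)), (np.int64(583), np.int64(-225), np.int64(110)), (np.int64(582), np.int64(-233), np.int64(115)), (np.int64(581), np.int64(-240), np.int64(123)), (np.int64(579), np.int64(-246), np.int64(131)), (np.int64(579), np.int64(-255), np.int64(132)), (np.int64(578), np.int64(-263), np.int64(134)), (np.int64(577), np.int64(-271), np.int64(137)), (np.int64(576), np.int64(-277), np.int64(145)), (np.
[... 5907 characters left out ...]
, 21, 23, 22, 28, 24, 23, 22, 20, 22, 25, 21, 23, 22, 3, 2, -1, -1]
229 [-2, 1, 0, 21, 23, 20, 58, 56, 58, 50, 22, 23, 23, 22, 22, 18, -1, -2, 3, -1]
232 [0, -3, 0, 24, 23, 55, 57, 58, 58, 57, 24, 24, 25, 25, 24, 9, 2, 1, -1, -2]
235 [2, 1, 20, 25, 23, 24, 56, 64, 58, 56, 25, 24, 21, 23, 24, -4, -3, 1, -2, 1]
238 [-4, 0, 23, 19, 20, 22, 22, 20, 20, 17, 23, 26, 23, 23, 21, -1, -2, 3, -3, -1]
241 [0, 1, 25, 21, 27, 27, 25, 20, 21, 25, 21, 20, 22, 23, 10, 0, -4, -2, 2, -1]
244 [0, 23, 25, 24, 24, 21, 21, 25, 23, 25, 21, 22, 22, 22, 5, 0, -2, 1, 1, 0]
247 [0, 1, -2, -4, -5, 1, 5, 23, 21, 24, 25, 27, 26, 24, 3, 0, -2, -2, 1, -1]
[0.5778 0.2091 0.0684] [0.5166 0.2216 0.058 ] [0.5479 0.2155 0.0237]
```

View pics/stand.png

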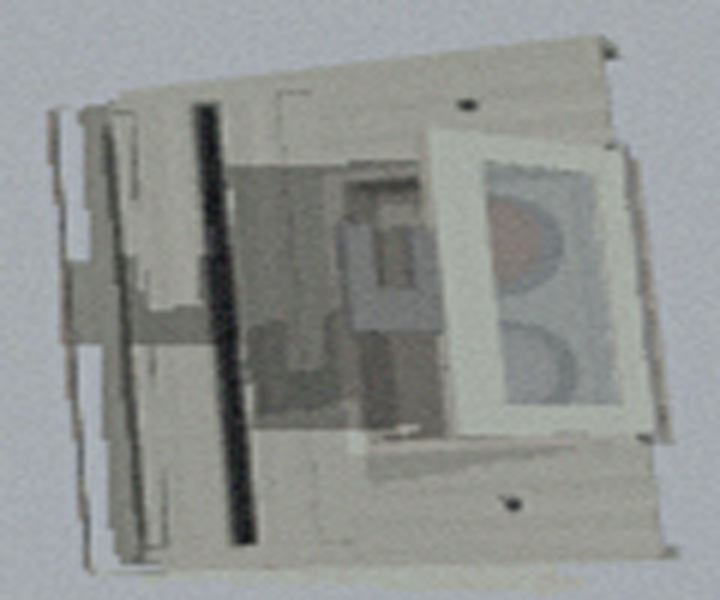

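```bash
cat > m.py <<'E'
from h import *
import pickle
np.set_printoptions(precision=4,suppress=True)
ims=pickle.load(open("s0.pkl","rb"));s=ims["top"];P=pts(s);z=P[...,2]
def castplane(s,px,n,d):
    u=cv2.undistortPoints(np.array(px,float).reshape(-1,1,2),np.array(s["intrinsics"]),np.array(s["distortion"])).reshape(-1,2)
    Rm=cv2.Rodrigues(np.array(s["rvec"],float))[0];o=-Rm.T@np.array(s["tvec"]).reshape(3)
    r=np.c_[u,np.ones(len(u))]@Rm
    return o+r*((d-r@(o*0)-n@o)/(r@n))[:,None]
if __name__=="__main__":
    # deck plane: two end strips
    q=np.r_[P[194:204,364:420].reshape(-1,3),P[272:286,372:425].reshape(-1,3)]
    n=None
    for i in range(4):
        c=q.mean(0);n=np.linalg.svd(q-c)[2][2];n*=np.sign(n[2])
        q=q[abs((q-c)@n)<.006]
    d=n@c;print("deck n",n,"d",d,"tilt",np.degrees(np.arccos(n[2])),"n",len(q))
    g=cv2.cvtColor(s["color"],cv2.COLOR_RGB2GRAY)
    m=np.zeros_like(g);m[180:300,350:375]=g[180:300,350:375]<45
    nl,lab,st,ce=cv2.connectedComponentsWithStats(m);k=1+np.argmax(st[1:,4]);print(st[k])
    vv,uu=np.nonzero(lab==k)
    E=castplane(s,np.c_[uu,vv],n,d);ax=np.linalg.svd(E-E.mean(0))[2][0];ax*=np.sign(ax[0])
    t=(E-E.mean(0))@ax;mid=E.mean(0)+ax*(t.max()+t.min())/2
    xs=np.cross(ax,n);w=(E-mid)@xs
    print("slot dir",ax,"yaw",np.degrees(np.arctan2(ax[1],ax[0])),"mid",mid,"len",np.ptp(t),"w pct",np.percentile(w,[2,10,50,90,98]))
    # block & knobs
    box=np.zeros_like(g);box[185:260,185:235]=1
    for nm,lo,hi in (("block",.012,.05),("tknob",.058,.08)):
        mm=(box>0)&(z>.012 if nm=="block" else (z>lo))
        if nm=="block": Q=P[mm&(z<.032)]
        else: Q=P[mm&(np.arange(420)[:,None]<222)]; 
        r=cv2.minAreaRect((Q[:,:2]*1000).astype(np.float32));print(nm,r,Q.mean(0))
    Q=P[(box>0)&(z>.045)&(z<.07)&(np.arange(420)[:,None]>222)];print("spare",Q.mean(0))
    # lid
    Q=P[215:262,395:428].reshape(-1,3);Q=Q[Q[:,2]>.14]
    for i in range(4):
        c=Q.mean(0);nl=np.linalg.svd(Q-c)[2][2];nl*=np.sign(nl[2]);Q=Q[abs((Q-c)@nl)<.006]
    print("lid n",nl,"c",c,"angle",np.degrees(np.arccos(nl@n)))
    S=[(153,150,"bottle"),(222,136,"beaker"),(280,283,"petri"),(152,200,"egg"),(280,146,"va")]
    for u,v,k in S: print(k,P[v,u])
E
python3 m.py
```

```text
deck n [ 0.0367 -0.9808  0.1915] d 0.2519396939581278 tilt 78.96209673549274 n 139
[358 200   9  87 230]
slot dir [ 0.079  -0.1881 -0.979 ] yaw -67.22519914010452 mid [  1.5928  -2.7249 -12.9486] len 14.531497480721704 w pct [-0.9595 -0.9281 -0.0423  0.8285  1.1685]
block ((550.0574951171875, 218.03656005859375), (60.80785369873047, 130.3784637451172), 79.65544891357422) [0.5469 0.217  0.0232]
tknob ((492.2277526855469, 141.50103759765625), (256.8314514160156, 29.8408203125), 38.502899169921875) [0.5712 0.203  0.1195]
spare [0.5179 0.223  0.0572]
lid n [ 0.0238 -0.6682  0.7436] c [ 0.4866 -0.2297  0.1979] angle 37.0017931466314
bottle [ 0.7425  0.3711 -0.0016]
beaker [0.777  0.1907 0.0051]
petri [0.3966 0.043  0.0128]
egg [0.5986 0.3518 0.0556]
va [0.7313 0.04   0.0585]
```

```bash
sed -i 's/^    n=None/    q=q[(q[:,2]>.07)\&(q[:,2]<.16)]/; s/z>lo))/z>lo)\&(z<hi))/' m.py
sed -i 's/^        c=q.mean(0);n=/        c=np.median(q,0) if i==0 else q.mean(0);n=/' m.py; python3 m.py|head -6
```

```text
deck n [-0.0164  0.4995  0.8662] d -0.02426039219972534 tilt 29.98230766427811 n 1285
[358 200   9  87 230]
slot dir [ 0.9994  0.0346 -0.001 ] yaw 1.9827199931895727 mid [ 0.4901 -0.1515  0.0686] len 0.20408912037088733 w pct [-0.0036 -0.0027  0.      0.0026  0.0033]
block ((550.0574951171875, 218.03656005859375), (60.80785369873047, 130.3784637451172), 79.65544891357422) [0.5469 0.217  0.0232]
tknob ((581.4279174804688, 212.26760864257812), (14.617177963256836, 33.63089370727539), 79.79454040527344) [0.581  0.2118 0.0645]
spare [0.5179 0.223  0.0572]
```

```bash
cat > g.py <<'E'
from h import *
np.set_printoptions(precision=4,suppress=True)
psi=np.radians(1.93);ys=np.array([np.cos(psi),np.sin(psi),0])
def Rt(tilt,yaw=1.93,spin=0):
    "tool z against a normal tilted by tilt; tool y = -y_s; spin about tool z"
    p=np.radians(yaw);t=np.radians(tilt);y=np.array([np.cos(p),np.sin(p),0])
    n=np.array([-np.sin(p)*np.sin(t),np.cos(p)*np.sin(t),np.cos(t)])
    return R.from_matrix(np.c_[np.cross(y,n),-y,-n])*R.from_euler("z",spin,degrees=True)
S=Rt(30).as_matrix();XS=S[:,0];YS=ys;NS=-S[:,2]
MID=np.array([.4901,-.1515,.0686])
def cur():
    o=get_obs();return np.array(o["tool_pos"]),R.from_euler("xyz",o["orientation"],degrees=True)
def chain(*targets):
    p,r=cur();print("now",p,r.as_euler("xyz",degrees=True))
    for n,(q,t) in enumerate(targets):
        print(n,"->",q,"shift",r.inv().apply(q-p)/.2,"turn",(r.inv()*t).as_rotvec()/(2*np.pi),"mm",1000*np.linalg.norm(q-p),"deg",np.degrees((r.inv()*t).magnitude()))
        p,r=q,t
E
python3 - <<'E'
from g import *
H=MID+.150*XS;print("hinge",H,"XS",XS)
v=Rt(15)
def C(th,r=.112,over=0):
    th=np.radians(th);d=-XS*np.cos(th)+NS*np.sin(th);nl=NS*np.cos(th)+XS*np.sin(th)
    return H+r*d+(.005-over)*nl-.014*v.apply([0,0,1])
b=Rt(0)
W=[(np.array([.35,.5,.32]),b),(np.array([.48,.33,.34]),b),(np.array([.49,.13,.34]),b),(np.array([.494,-.06,.34]),v),(C(72,over=-.03)+[0,0,.03],v)]
W+=[(C(t),v) for t in (72,55,38,20,8)]+[(C(0,over=0.002),v)]
chain(*W)
E
```

```text
hinge [ 0.4945 -0.2813  0.1436] XS [ 0.0292 -0.8655  0.5   ]
now [0.223  0.6367 0.2399] [-179.9935   -0.0699 -109.3043]
0 -> [0.35 0.5  0.32] shift [ 0.4358 -0.8254 -0.4001] turn [ 0.     -0.0002 -0.059 ] mm 203.10181658394646 deg 21.234364467327367
1 -> [0.48 0.33 0.34] shift [ 0.8714 -0.621  -0.1   ] turn [0. 0. 0.] mm 214.94185260204677 deg 0.0
2 -> [0.49 0.13 0.34] shift [ 1.0011 -0.0163  0.    ] turn [0. 0. 0.] mm 200.24984394500785 deg 0.0
3 -> [ 0.494 -0.06   0.34 ] shift [0.9501 0.012  0.    ] turn [0.     0.0417 0.    ] mm 190.04210059878838 deg 15.000000000000002
4 -> [ 0.4923 -0.2179  0.2881] shift [0.6948 0.0349 0.455 ] turn [0. 0. 0.] mm 166.25516264778364 deg 0.0
5 -> [ 0.4917 -0.1979  0.2358] shift [-0.1646  0.      0.2266] turn [0. 0. 0.] mm 56.01482558983213 deg 0.0
6 -> [ 0.491  -0.1784  0.209 ] shift [-0.1289  0.      0.1042] turn [0. 0. 0.] mm 33.14228484279884 deg 0.0
7 -> [ 0.4906 -0.1676  0.1777] shift [-0.0928 -0.      0.1373] turn [0. 0. 0.] mm 33.142284842798865 deg 0.0
8 -> [ 0.4906 -0.1666  0.1426] shift [-0.05    0.      0.1681] turn [0. 0. 0.] mm 35.07622119573928 deg 0.0
9 -> [ 0.4908 -0.1721  0.1198] shift [-0.0032  0.      0.1171] turn [0. 0. 0.] mm 23.4376964045871 deg 0.0
10 -> [ 0.491  -0.1793  0.1037] shift [0.0141 0.     0.087 ] turn [0. 0. 0.] mm 17.629412882434455 deg 0.0
```

```bash
m="python3 -m handwheel"
$m '[[[0.44,-0.83,-0.4],[0,0,-0.059]],[[0.44,-0.83,-0.4],[0,0,-0.059]],[[0.44,-0.83,-0.4],[0,0,-0.059]],[[0.44,-0.83,-0.4],[0,0,-0.059]],[[0.44,-0.83,-0.4],[0,0,-0.059]]]' 1
$m '[[[0.87,-0.62,-0.1],[0,0,0]],[[0.87,-0.62,-0.1],[0,0,0]],[[0.87,-0.62,-0.1],[0,0,0]],[[0.87,-0.62,-0.1],[0,0,0]],[[0.87,-0.62,-0.1],[0,0,0]]]'
$m '[[[1,-0.02,0],[0,0,0]],[[1,-0.02,0],[0,0,0]],[[1,-0.02,0],[0,0,0]],[[1,-0.02,0],[0,0,0]],[[1,-0.02,0],[0,0,0]]]'
$m '[[[0.95,0.01,0],[0,0.042,0]],[[0.95,0.01,0],[0,0.042,0]],[[0.95,0.01,0],[0,0.042,0]],[[0.95,0.01,0],[0,0.042,0]],[[0.95,0.01,0],[0,0.042,0]]]'
python3 -c "
from g import *
chain((np.array([.4923,-.2179,.2881]),Rt(15)))
print(get_obs()['joint_pos'],get_obs()['force'])"
```

```text
clock: 0.57
tool_pos: [0.3517, 0.4974, 0.3215]
orientation: [-180.0, -0.0, -88.0]
force: [-0.2, 0.7, 0.9]
opening: 0.0599
clock: 0.98
tool_pos: [0.4773, 0.3325, 0.3402]
orientation: [180.0, 0.0, -88.0]
force: [1.9, 0.2, 0.1]
opening: 0.0262
clock: 1.4
tool_pos: [0.4869, 0.132, 0.3401]
orientation: [-180.0, 0.0, -88.1]
force: [0.7, 0.2, 0.5]
opening: 0.0008
clock: 1.82
tool_pos: [0.491, -0.0578, 0.3395]
orientation: [179.9, -15.2, -88.0]
force: [-0.0, -0.3, 0.3]
opening: 0.0005
now [ 0.491  -0.0578  0.3395] [179.9137 -15.1704 -88.0198]
0 -> [ 0.4923 -0.2179  0.2881] shift [0.7051 0.0203 0.4575] turn [ 0.0002 -0.0005  0.0001] mm 168.14393643152093 deg 0.1917049141076469
[ 26.7161   0.0048 -19.3279  14.0471 -77.5904  61.3862] [-0.0335 -0.3162  0.3291]
```

```bash
m="python3 -m handwheel"
$m '[[[0.7,0.02,0.455],[0,0,0]],[[0.7,0.02,0.455],[0,0,0]],[[0.7,0.02,0.455],[0,0,0]],[[0.7,0.02,0.455],[0,0,0]],[[0.7,0.02,0.455],[0,0,0]]]'
$m '[[[-0.08,0,0.11],[0,0,0]],[[-0.165,0,0.227],[0,0,0]],[[-0.23,0,0.28],[0,0,0]],[[-0.294,0,0.331],[0,0,0]],[[-0.294,0,0.331],[0,0,0]]]'
$m '[[[-0.05,0,0.07],[0,0,0]],[[-0.093,0,0.137],[0,0,0]],[[-0.12,0,0.22],[0,0,0]],[[-0.143,0,0.305],[0,0,0]],[[-0.143,0,0.305],[0,0,0]]]'
$m '[[[0,0,0.06],[0,0,0]],[[0,0,0.117],[0,0,0]],[[0.005,0,0.16],[0,0,0]],[[0.011,0,0.19],[0,0,0]],[[0.011,0,0.19],[0,0,0]]]'
```

```text
clock: 2.23
tool_pos: [0.4905, -0.219, 0.2856]
orientation: [179.7, -15.1, -88.3]
force: [-1.0, 1.3, 0.0]
opening: 0.0004
clock: 2.65
tool_pos: [0.4904, -0.1741, 0.2068]
orientation: [179.8, -15.1, -88.0]
force: [-0.2, -0.1, 0.6]
opening: 0.0003
clock: 3.07
tool_pos: [0.4901, -0.1634, 0.1409]
orientation: [179.8, -15.1, -88.0]
force: [-0.6, 0.3, -0.9]
opening: 0.0002
clock: 3.48
tool_pos: [0.4928, -0.1751, 0.1082]
orientation: [-179.9, -15.1, -88.1]
force: [-7.1, 12.2, 13.7]
opening: 0.0005
```

```bash
m="python3 -m handwheel"
$m '[[[0,0,-0.3],[0,0,0]],[[-0.15,0,-0.55],[0,0.042,0]],[[-0.15,0,-0.55],[0,0.042,0]],[[-0.15,0,-0.55],[0,0.042,0]],[[-0.15,0,-0.55],[0,0.042,0]]]'
python3 - <<'E'
from g import *
import pickle
s=snapshot("wrist");save(s,"w1");pickle.dump(s,open("w1.pkl","wb"));print(cur()[0],cur()[1].as_euler("xyz",degrees=True),get_obs()["force"])
s=snapshot("top");save(s,"t1");pickle.dump(s,open("t1.pkl","wb"))
E
```

```text
clock: 3.9
tool_pos: [0.4912, -0.1149, 0.2067]
orientation: [-179.9, -30.3, -87.8]
force: [-1.1, -0.0, -0.5]
opening: 0.0005
[ 0.4904 -0.116   0.2058] [-179.9829  -30.2127  -87.8764] [-0.3144  0.4362 -0.1683]
```

View pics/w1.png

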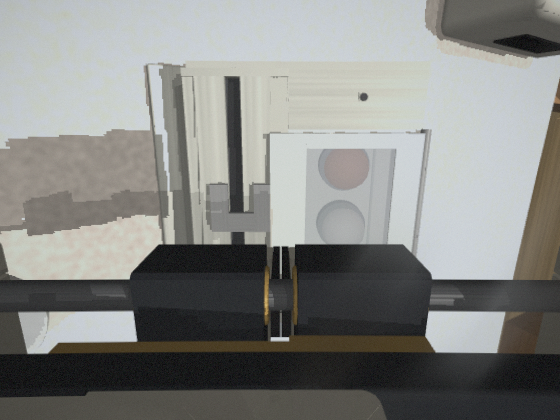

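The lid is shut. The fork is at (208–270, 185–230) with its cut opening upward (+y), and the slot is the dark strip at columns 226–242. Next I'll measure it.

```bash
cat >> m.py <<'E'
E
python3 - <<'E'
from g import *
from m import castplane
import pickle
s=pickle.load(open("w1.pkl","rb"));P=pts(s)
L=lambda q:np.c_[(q-MID)@XS,(q-MID)@YS,(q-MID)@NS]*1000
# face plane check
for a in (P[80:125,195:220],P[80:125,292:350],P[135:150,275:300],P[190:225,212:222]):
    q=L(a.reshape(-1,3));print("patch z med",np.median(q,0),"sd",q[:,2].std())
g=cv2.cvtColor(s["color"],cv2.COLOR_RGB2GRAY).astype(int)
print(g[100,215:255]);print(g[150,215:255])
print("vert col 234",g[66:90,234]);print("fork col",g[176:240,236]);print("tongue row 200",g[200,200:280]);print("row222",g[222,200:280])
zf=float(np.median(L(np.r_[P[80:125,195:220].reshape(-1,3),P[80:125,292:350].reshape(-1,3)])[:,2]))/1000
for r in (85,100,120,140,160,175):
    row=g[r];e=np.nonzero(row[215:255]<(row[215:255].max()+row[215:255].min())/2)[0]+215
    q=L(castplane(s,[[e[0]-.5,r],[e[-1]+.5,r]],NS,NS@MID+zf));print(r,e[0],e[-1],q.round(1).tolist(),"mid",q[:,0].mean())
q=L(castplane(s,[[234,76.5]],NS,NS@MID+zf));print("slot end",q)
E
```

```text
patch z med [-21.5418  86.0724   1.4504] sd 16.729116710606462
patch z med [69.0346 86.598   0.5103] sd 14.584987751612143
patch z med [42.3939 55.5258  6.5229] sd 20.085952615660787
patch z med [-17.3332   0.8086   6.0414] sd 25.465343396326148
[205 201 197 197 198 198 196 195 195 183 135  98  77  59  63  60  63  61
  59  50  47  49  49  55  51 117 204 202 204 199 190 189 194 198 196 201
 200 199 193 196]
[203 204 205 203 200 198 199 198 194 196 195 190 143  89  79  59  57  59
  59  59  56  50  50  48  50  50  83 169 200 201 199 193 191 191 194 193
 196 195 195 198]
vert col 234 [198 192 195 196 197 198 197 195 197 197 107  68  59  51  51  51  50  50
  50  54  50  55  48  50]
fork col [ 48  50  50  52  51  50  46  48  48  51  52  53  46  49  51  48  52  51
  48  49  53  50  55  51  50  50  49  51  52  49  52  55  54  54  48  54
  71 105 131 132 132 132 132 132 134 134 131 132 131 131 132 133 131 130
 130 126  52  50  50  52  52  52  48  49]
tongue row 200 [142 173 173 173 176 179 130 130 130 133 138 148 148 144 148 147 147 148
 145 147 146 144 142 145 150 146 138 130 116 130  67  55
[... 310 characters left out ...]
130 129 131 134 131 132 130 132 132 130
 131 134 132 130 133 135 131 131 133 132 133 130 132 131 132 132 131 129
 132 129 129 132 131 134 134 131 132 130 133 132 135 132 132 136 168 197
 198 212 211 211 209 211 212 209]
85 225 239 [[-7.2, 98.9, 0.8], [4.6, 99.0, 0.8]] mid -1.307020452518429
100 226 240 [[-6.9, 87.7, 0.8], [5.1, 87.8, 0.8]] mid -0.9256391229157788
120 226 240 [[-7.6, 72.4, 0.8], [4.6, 72.5, 0.8]] mid -1.4771748005786267
140 227 241 [[-7.4, 56.5, 0.8], [5.0, 56.6, 0.8]] mid -1.2161633347823102
160 228 241 [[-7.2, 40.1, 0.8], [4.5, 40.2, 0.8]] mid -1.358245855672107
175 229 242 [[-6.9, 27.4, 0.8], [5.0, 27.5, 0.8]] mid -0.9330612856895257
slot end [[  0.489  105.1897   0.7732]]
```

```bash
sed -i 's/^MID=.*/&\nMID=MID-.0012*XS+.0008*NS/' g.py; python3 - <<'E'
from g import *
from m import castplane
import pickle
s=pickle.load(open("w1.pkl","rb"))
L=lambda q:np.c_[(q-MID)@XS,(q-MID)@YS,(q-MID)@NS]*1000
print(L(castplane(s,[[236,212.6],[236,231.5],[270.3,200],[229.7,200],[248.7,200],[215,184]],NS,NS@MID+.0045)))
print(MID)
B=np.array([.5815,.2123])
g=Rt(0,yaw=-10.3)
W=[(np.array([.53,.08,.25]),Rt(0)),(np.array([*B,.2]),g),(np.array([*B,.083]),g),(np.array([*B,.053]),g)]
chain(*W)
E
```

```text
[[  0.2367  -4.4451   4.5   ]
 [ -0.2957 -21.6465   4.5   ]
 [ 29.8327   6.8153   4.5   ]
 [ -4.7764   6.7104   4.5   ]
 [ 11.4061   6.7604   4.5   ]
 [-16.603   20.5136   4.5   ]]
[ 0.4901 -0.1501  0.0687]
now [ 0.4899 -0.117   0.2054] [179.9756 -30.1849 -87.9778]
0 -> [0.53 0.08 0.25] shift [-0.7328 -0.2347 -0.6844] turn [-0.     -0.0838  0.0002] mm 205.96016615809722 deg 30.18499490703217
1 -> [0.5815 0.2123 0.2   ] shift [-0.6525 -0.2796  0.25  ] turn [-0.    -0.     0.034] mm 150.51757372479796 deg 12.229999999999984
2 -> [0.5815 0.2123 0.083 ] shift [0.    0.    0.585] turn [0. 0. 0.] mm 117.0 deg 0.0
3 -> [0.5815 0.2123 0.053 ] shift [0.   0.   0.15] turn [0. 0. 0.] mm 30.000000000000007 deg 0.0
```

```bash
m="python3 -m handwheel"
$m '[[[-0.73,-0.23,-0.68],[0,-0.084,0]],[[-0.73,-0.23,-0.68],[0,-0.084,0]],[[-0.73,-0.23,-0.68],[0,-0.084,0]],[[-0.73,-0.23,-0.68],[0,-0.084,0]],[[-0.73,-0.23,-0.68],[0,-0.084,0]]]' -1
$m '[[[-0.65,-0.28,0.25],[0,0,0.034]],[[-0.65,-0.28,0.25],[0,0,0.034]],[[-0.65,-0.28,0.25],[0,0,0.034]],[[-0.65,-0.28,0.25],[0,0,0.034]],[[-0.65,-0.28,0.25],[0,0,0.034]]]'
python3 - <<'E'
from g import *
s=snapshot("wrist");save(s,"w2")
B=np.array([.5815,.2123]);g=Rt(0,yaw=-10.3)
P=pts(s);gr=cv2.cvtColor(s["color"],cv2.COLOR_RGB2GRAY)
m=(P[...,2]>.06)&(P[...,2]<.072)&(np.hypot(P[...,0]-B[0],P[...,1]-B[1])<.03)
Q=P[m];print(len(Q),cv2.minAreaRect((Q[:,:2]*1000).astype(np.float32)),np.median(Q[:,2]))
chain((np.array([*B,.083]),g),(np.array([*B,.053]),g))
E
```

```text
clock: 4.42
tool_pos: [0.531, 0.079, 0.2516]
orientation: [-179.8, 0.6, -88.3]
force: [1.7, -0.7, 0.1]
opening: 0.0283
clock: 4.83
tool_pos: [0.582, 0.2122, 0.1957]
orientation: [179.8, -0.1, -100.3]
force: [1.0, -0.9, -0.6]
opening: 0.0614
614 ((580.7931518554688, 213.8274383544922), (13.610491752624512, 33.68343734741211), 80.04757690429688) 0.06516727100611222
now [0.5814 0.2105 0.1968] [ 179.8281   -0.0929 -100.3244]
0 -> [0.5815 0.2123 0.083 ] shift [-0.0098 -0.0006  0.569 ] turn [ 0.0005 -0.0003 -0.0001] mm 113.8113865227815 deg 0.19693065161663997
1 -> [0.5815 0.2123 0.053 ] shift [0.   0.   0.15] turn [0. 0. 0.] mm 30.000000000000007 deg 0.0
```

View pics/w2.png

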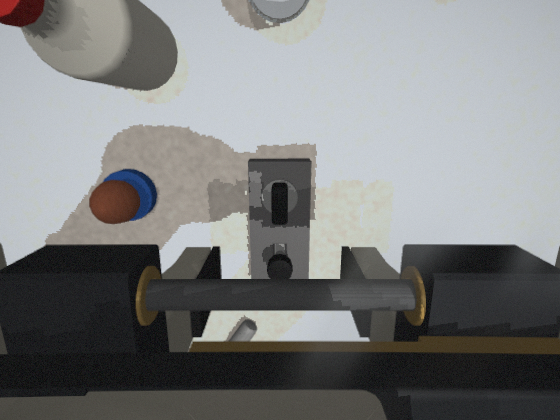

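The bar knob is at (280,203), centred between the jaws, and the spare is at (280,265). I'll descend and grip.

```bash
m="python3 -m handwheel"
$m '[[[-0.013,0,0.57],[0,0,0]],[[-0.013,0,0.57],[0,0,0]],[[-0.013,0,0.57],[0,0,0]],[[-0.013,0,0.57],[0,0,0]],[[-0.013,0,0.57],[0,0,0]]]'
$m '[[[0,0,0.05],[0,0,0]],[[0,0,0.1],[0,0,0]],[[0,0,0.15],[0,0,0]],[[0,0,0.15],[0,0,0]],[[0,0,0.15],[0,0,0]]]'
for i in 1 2 3; do $m '[[[0,0,0],[0,0,0]],[[0,0,0],[0,0,0]],[[0,0,0],[0,0,0]],[[0,0,0],[0,0,0]],[[0,0,0],[0,0,0]]]' 1; done
```

```text
clock: 5.3
tool_pos: [0.5812, 0.2108, 0.0848]
orientation: [179.9, -0.1, -100.4]
force: [0.0, -0.0, 1.8]
opening: 0.0878
clock: 5.72
tool_pos: [0.5813, 0.2128, 0.0552]
orientation: [180.0, -0.0, -100.3]
force: [-0.0, 0.5, 0.2]
opening: 0.0875
clock: 6.13
tool_pos: [0.5815, 0.2131, 0.0555]
orientation: [-180.0, 0.0, -100.3]
force: [-0.2, -0.5, -0.4]
opening: 0.0599
clock: 6.55
tool_pos: [0.5814, 0.213, 0.0553]
orientation: [180.0, -0.0, -100.3]
force: [0.8, -0.1, -0.4]
opening: 0.0263
clock: 6.97
tool_pos: [0.5814, 0.213, 0.0552]
orientation: [180.0, -0.0, -100.3]
force: [-0.0, -0.7, -0.1]
opening: 0.0137
```

```bash
m="python3 -m handwheel"
$m '[[[0,0,-0.9],[0,0,0]],[[0,0,-0.9],[0,0,0]],[[0,0,-0.9],[0,0,0]],[[0,0,-0.9],[0,0,0]],[[0,0,-0.9],[0,0,0]]]'
python3 - <<'E'
from g import *
print(get_obs()["opening"],get_obs()["joint_pos"])
E0=MID+.062*YS
chain((np.array([.555,.05,.25]),Rt(0)),(E0+NS*.16,Rt(30)),(E0+NS*(.0492+.02),Rt(30)))
E
```

```text
clock: 7.38
tool_pos: [0.5838, 0.2139, 0.2428]
orientation: [-179.6, 0.3, -100.2]
force: [1.5, 0.7, -0.1]
opening: 0.0137
0.013682586077909193 [ 38.1603  15.1823  -6.7317   0.1309 -67.5584  41.5417]
now [0.5838 0.2139 0.2428] [-179.5593    0.3143 -100.2474]
0 -> [0.555 0.05  0.25 ] shift [ 0.8316 -0.0043 -0.0407] turn [-0.0013  0.0007 -0.0338] mm 166.52179772795427 deg 12.190608560767057
1 -> [ 0.5493 -0.068   0.2073] shift [0.5888 0.0482 0.2137] turn [0.     0.0833 0.    ] mm 125.6490111348346 deg 29.999999999999993
2 -> [ 0.5509 -0.1134  0.1286] shift [-0.    -0.     0.454] turn [0. 0. 0.] mm 90.80000000000003 deg 0.0
```

```bash
m="python3 -m handwheel"
$m '[[[0.83,0,-0.05],[0,0,-0.034]],[[0.83,0,-0.05],[0,0,-0.034]],[[0.83,0,-0.05],[0,0,-0.034]],[[0.83,0,-0.05],[0,0,-0.034]],[[0.83,0,-0.05],[0,0,-0.034]]]'
$m '[[[0.59,0.05,0.21],[0,0.0833,0]],[[0.59,0.05,0.21],[0,0.0833,0]],[[0.59,0.05,0.21],[0,0.0833,0]],[[0.59,0.05,0.21],[0,0.0833,0]],[[0.59,0.05,0.21],[0,0.0833,0]]]'
$m '[[[0,0,0],[0,0,0]],[[0,0,0],[0,0,0]]]'
python3 - <<'E'
from g import *
E0=MID+.062*YS
chain((E0+NS*(.0492+.025),Rt(30)))
print(get_obs()["force"],get_obs()["opening"])
E
```

```text
clock: 7.8
tool_pos: [0.5498, 0.0445, 0.2462]
orientation: [180.0, -0.0, -88.2]
force: [-0.1, 1.0, -1.6]
opening: 0.014
clock: 8.22
tool_pos: [0.5443, -0.07, 0.2014]
orientation: [179.8, -30.5, -87.9]
force: [-0.9, 0.7, -0.8]
opening: 0.014
clock: 8.38
tool_pos: [0.546, -0.0678, 0.2031]
orientation: [180.0, -29.8, -88.0]
force: [-0.4, -0.1, -0.4]
opening: 0.0136
now [ 0.546  -0.0678  0.2031] [179.9726 -29.8485 -87.9956]
0 -> [ 0.5508 -0.1109  0.133 ] shift [ 0.0128 -0.0166  0.4119] turn [-0.      0.0004  0.0002] mm 82.48466564039511 deg 0.16496533249729745
[-0.4002 -0.1288 -0.4025] 0.01357084496970889
```

```bash
m="python3 -m handwheel"
$m '[[[0.012,-0.017,0.2],[0,0,0]],[[0.012,-0.017,0.41],[0,0,0]],[[0.012,-0.017,0.41],[0,0,0]],[[0.012,-0.017,0.41],[0,0,0]],[[0.012,-0.017,0.41],[0,0,0]]]'
python3 - <<'E'
from g import *
s=snapshot("wrist");save(s,"w3")
for n in ("side","wrist"):
    s=snapshot(n);import pickle;pickle.dump(s,open(n+"3.pkl","wb"))
    if n=="side":
        u,v=proj(s,MID+.04*YS)[0].astype(int);print(u,v)
        a=cv2.resize(s["color"][max(0,v-60):v+50,u-70:u+70],(700,550),interpolation=cv2.INTER_CUBIC)
    else: cv2.imwrite("pics/w3.png",cv2.resize(s["color"][40:300,140:420],(800,743),interpolation=cv2.INTER_CUBIC)[:600,:,::-1])
E0=MID+.062*YS
chain((E0+NS*(.0492+.025),Rt(30)))
p,r=cur();d=p-MID;print("local",d@XS,d@YS,d@NS)
E
```

```text
clock: 8.8
tool_pos: [0.5518, -0.1115, 0.1347]
orientation: [-179.8, -29.9, -88.2]
force: [0.4, 0.5, 0.6]
opening: 0.0138
238 295
now [ 0.552  -0.1107  0.135 ] [-179.7824  -29.8955  -88.1357]
0 -> [ 0.5508 -0.1109  0.133 ] shift [-0.0042  0.0062  0.0093] turn [-0.0005  0.0003 -0.0002] mm 2.3878940470445205 deg 0.21978726979069135
local 0.0008501387039323849 0.06323344523251549 0.07605954699385942
```

View pics/w3.png

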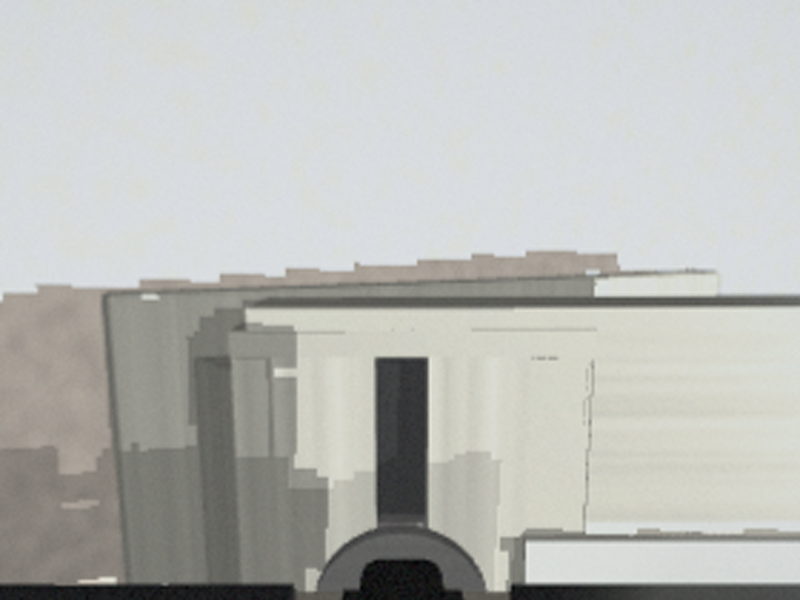

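```bash
m="python3 -m handwheel"
$m '[[[0,0.006,0.06],[0,0,0]],[[0,0.006,0.12],[0,0,0]],[[0,0.006,0.12],[0,0,0]],[[0,0.006,0.12],[0,0,0]]]'
$m '[[[0,0,0.01],[0,0,0]],[[0,0,0.02],[0,0,0]],[[0,0,0.03],[0,0,0]],[[0,0,0.03],[0,0,0]]]'
cat > st.py <<'E'
from g import *
o=get_obs();p,r=cur();d=(p-MID)*1000;f=o["force"]
print("local xyz mm",d@XS,d@YS,d@NS,"F",f@XS,f@YS,f@NS,"open",o["opening"],"ang",(Rt(30).inv()*r).as_rotvec(degrees=True),"t",o["clock"],"j6",o["joint_pos"][5])
E
python3 st.py
```

```text
clock: 9.28
tool_pos: [0.5501, -0.1233, 0.1133]
orientation: [-180.0, -30.0, -88.1]
force: [-0.1, 0.1, -0.2]
opening: 0.0138
clock: 9.62
tool_pos: [0.55, -0.1265, 0.1074]
orientation: [-180.0, -30.0, -88.1]
force: [-0.2, 0.4, -0.8]
opening: 0.014
local xyz mm 0.7482523737910718 60.677757051623715 44.30811621950712 F -0.7198688085827005 -0.17460138748701404 -0.46127883816435594 open 0.013981964266698958 ang [ 0.0139 -0.0156 -0.0118] t 9.6167 j6 38.42174183083584
```

```bash
m="python3 -m handwheel"
$m '[[[0,0,0.01],[0,0,0]],[[0,0,0.02],[0,0,0]],[[0,0,0.03],[0,0,0]],[[0,0,0.04],[0,0,0]],[[0,0,0.04],[0,0,0]]]'
$m '[[[0,0,0],[0,0,0]],[[0,0,0],[0,0,0]]]'
python3 st.py
```

```text
clock: 10.03
tool_pos: [0.55, -0.1308, 0.1002]
orientation: [180.0, -30.0, -88.0]
force: [-0.7, 0.2, -0.2]
opening: 0.0141
clock: 10.2
tool_pos: [0.55, -0.1307, 0.1005]
orientation: [180.0, -30.0, -88.1]
force: [-0.3, 0.3, -1.4]
opening: 0.0138
local xyz mm 0.8603263188916088 60.59383882428513 36.239914956255895 F -1.027316069151277 -0.3010675169649047 -1.0745939776603253 open 0.013845289760205218 ang [-0.0042 -0.0092 -0.0076] t 10.2 j6 37.761136457704154
```

```bash
m="python3 -m handwheel"
$m '[[[0,0.05,0],[0,0,0]],[[0,0.1,0],[0,0,0]],[[0,0.15,0],[0,0,0]],[[0,0.2,0],[0,0,0]],[[0,0.2,0],[0,0,0]]]'
python3 st.py
$m '[[[0,0.03,0],[0,0,0]],[[0,0.05,0],[0,0,0]],[[0,0.07,0],[0,0,0]],[[0,0.085,0],[0,0,0]],[[0,0.085,0],[0,0,0]]]'
python3 st.py
```

```text
clock: 10.62
tool_pos: [0.5074, -0.1326, 0.1006]
orientation: [179.9, -30.0, -88.0]
force: [-1.0, -0.5, 0.1]
opening: 0.0137
local xyz mm 1.3004235462597666 17.90232312845228 36.07947651943808 F 0.42662660059743235 -0.9727367400320204 -0.13699393941891913 open 0.013709167894002072 ang [-0.0584  0.0061 -0.0212] t 10.6167 j6 35.356286561418415
clock: 11.03
tool_pos: [0.4925, -0.1326, 0.1005]
orientation: [180.0, -30.0, -88.1]
force: [-0.6, -0.5, -0.2]
opening: 0.014
local xyz mm 0.9056199931208582 3.0340131708691525 36.25233656223552 F 0.3018472120517359 -0.5950014993639857 -0.46248953487457883 open 0.014013604652027209 ang [-0.0073 -0.0088 -0.0125] t 11.0333 j6 34.43651551875145
```

```bash
m="python3 -m handwheel"
$m '[[[0,0.005,0],[0,0,0]],[[0,0.01,0],[0,0,0]],[[0,0.015,0],[0,0,0]],[[0,0.015,0],[0,0,0]]]'
python3 st.py
```

```text
clock: 11.37
tool_pos: [0.4901, -0.1326, 0.1005]
orientation: [180.0, -30.0, -88.1]
force: [-0.7, 0.6, -1.3]
opening: 0.0139
local xyz mm 0.7843439210582783 0.6239790501693969 36.25912716009545 F -1.186319765700036 -0.6468612085673404 -0.7687427640497029 open 0.013943311334078109 ang [ 0.0043 -0.0146 -0.0114] t 11.3667 j6 34.28092447958658
```

```bash
m="python3 -m handwheel"
$m '[[[0,0,0],[0,0,0.018]],[[0,0,0],[0,0,0.036]],[[0,0,0],[0,0,0.054]],[[0,0,0],[0,0,0.072]],[[0,0,0],[0,0,0.09]]]'
python3 st.py
$m '[[[0,0,0],[0,0,0.018]],[[0,0,0],[0,0,0.036]],[[0,0,0],[0,0,0.054]],[[0,0,0],[0,0,0.072]],[[0,0,0],[0,0,0.09]]]'
python3 st.py
$m '[[[0,0,0],[0,0,0.018]],[[0,0,0],[0,0,0.036]],[[0,0,0],[0,0,0.054]],[[0,0,0],[0,0,0.07]],[[0,0,0],[0,0,0.07]]]'
$m '[[[0,0,0],[0,0,0]],[[0,0,0],[0,0,0]]]'
python3 st.py
```

```text
clock: 11.78
tool_pos: [0.4902, -0.1326, 0.1005]
orientation: [-162.7, -24.9, -124.6]
force: [-0.5, -0.7, -1.2]
opening: 0.0137
local xyz mm 0.8135054582904768 0.7514565359766001 36.27617560604635 F -0.05211484708459846 -0.56294121223829 -1.3989912051745323 open 0.013724510951992988 ang [ 0.0019 -0.0111 32.7112] t 11.7833 j6 1.5634463284809723
clock: 12.2
tool_pos: [0.4902, -0.1326, 0.1005]
orientation: [-152.4, -12.1, -156.2]
force: [0.3, 0.0, -1.5]
opening: 0.014
local xyz mm 0.7997073904508092 0.728374241085571 36.249103464674285 F -0.7315168712145226 0.30559947277343086 -1.2820305129997138 open 0.013981292017149283 ang [-0.0037 -0.009  65.1097] t 12.2 j6 -30.837420437769524
clock: 12.62
tool_pos: [0.4903, -0.1326, 0.1006]
orientation: [-150.0, 0.1, -178.3]
force: [-0.0, 0.4, -0.8]
opening: 0.0135
clock: 12.78
tool_pos: [0.4903, -0.1325, 0.1005]
orientation: [-150.0, -0.1, -177.9]
force: [0.9, 0.1, -1.2]
opening: 0.0139
local xyz mm 0.7368779854776726 0.8221772361119632 36.33913322386439 F -0.7076286779483039 0.9307175491256001 -1.0131076125280851 open 0.013940043452550992 ang [ 0.0007 -0.0287 89.7939] t 12.7833 j6 -55.52458078844859
```

```bash
m="python3 -m handwheel"
$m '[[[0,0,0.004],[0,0,0]],[[0,0,0.008],[0,0,0]],[[0,0,0.008],[0,0,0]]]'
python3 st.py
for i in 1 2 3; do $m '[[[0,0,0],[0,0,0]],[[0,0,0],[0,0,0]],[[0,0,0],[0,0,0]],[[0,0,0],[0,0,0]],[[0,0,0],[0,0,0]]]' -1; done
$m '[[[0,0,-0.1],[0,0,0]],[[0,0,-0.25],[0,0,0]],[[0,0,-0.4],[0,0,0]],[[0,0,-0.6],[0,0,0]],[[0,0,-0.6],[0,0,0]]]'
$m '[[[-0,0.4,-0.2],[0,0,0]],[[-0,0.4,-0.2],[0,0,0]],[[-0,0.4,-0.2],[0,0,0]],[[-0,0.4,-0.2],[0,0,0]],[[-0,0.4,-0.2],[0,0,0]]]'
python3 - <<'E'
from g import *
import pickle
a=[]
for n in ("wrist","top","side"):
    s=snapshot(n);pickle.dump(s,open(n+"5.pkl","wb"))
    P=pts(s)-MID;l=np.stack([P@XS,P@YS,P@NS],-1)*1000
    m=(abs(l[...,0])<30)&(abs(l[...,1])<30)&(l[...,2]>40)&(l[...,2]<56)
    q=l[m]
    if len(q)>5: print(n,len(q),cv2.minAreaRect(q[:,:2].astype(np.float32)),np.median(q,0))
    u,v=proj(s,MID)[0].astype(int);print(n,u,v)
    k=50 if n!="wrist" else 110
    c=s["color"][max(0,v-k):v+k,max(0,u-k):u+k];a.append(cv2.resize(c,(266,266)))
cv2.imwrite("pics/end.png",np.hstack(a)[...,::-1])
E
```

```text
clock: 13.03
tool_pos: [0.4907, -0.1331, 0.0999]
orientation: [-150.0, 0.0, -177.9]
force: [-5.4, 6.6, 9.4]
opening: 0.0139
local xyz mm 0.9775313996716637 1.2573750381918456 35.520074952315575 F -1.2008504067019246 -5.170983571994447 11.519962476359984 open 0.013932884963429579 ang [ 0.0781 -0.0661 89.9045] t 13.0333 j6 -55.79619824881798
clock: 13.45
tool_pos: [0.49, -0.1335, 0.099]
orientation: [-150.0, -0.0, -178.1]
force: [0.0, -0.2, 0.2]
opening: 0.0417
clock: 13.87
tool_pos: [0.4901, -0.1334, 0.0991]
orientation: [-150.0, -0.0, -178.1]
force: [-0.3, -0.2, 0.4]
opening: 0.075
clock: 14.28
tool_pos: [0.4902, -0.1334, 0.0992]
orientation: [-150.0, 0.0, -178.1]
force: [-0.1, 0.6, -0.4]
opening: 0.0876
clock: 14.7
tool_pos: [0.4915, -0.0699, 0.2086]
orientation: [-150.2, 0.5, -177.9]
force: [1.4, 1.4, 1.1]
opening: 0.0875
clock: 15.12
tool_pos: [0.485, 0.0162, 0.1975]
orientation: [-150.0, -0.0, -178.0]
force: [0.7, -1.5, -0.5]
opening: 0.088
wrist 704 ((-5.01173210144043, 0.6607141494750977), (34.297576904296875, 13.802172660827637), 0.4713646471500397) [-4.8573  0.5631 46.7232]
wrist 280 108
top 91 ((-3.3838376998901367, 0.6853122711181641), (13.966682434082031, 33.934471130371094), 84.88522338867188) [-2.8619  0.9409 46.1717]
top 361 242
side 51 ((0.9823369979858398, 0.02060079574584961), (12.873486518859863, 29.35260009765625), 88.55227661132812) [12.1205  1.8342 44.7251]
side 218 292
```

View pics/end.png

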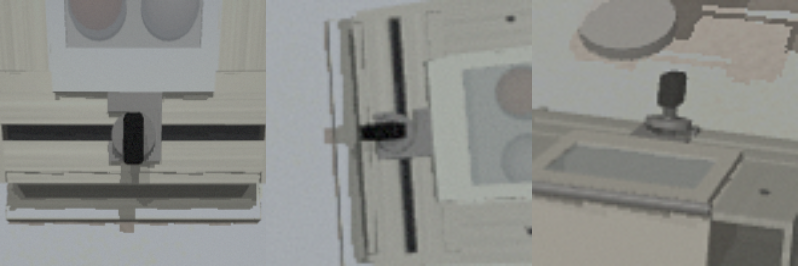

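In the end crops the knob stands crosswise over the fork with its collar on the tongue. It leans about 5° downhill, and the jaws are clear. One last check of the lid's height before handing in.

```bash
python3 - <<'E'
from g import *
import pickle
for n in ("wrist5","top5"):
    s=pickle.load(open(n+".pkl","rb"));P=pts(s)-MID;x,y,z=[P@a*1000 for a in (XS,YS,NS)]
    for nm,a,b,c,d in (("lid edge",28,45,-50,50),("lid upper",130,140,-50,50),("face",25,45,70,100),("face2",25,45,-100,-70)):
        m=(x>a)&(x<b)&(y>c)&(y<d)&(abs(z)<25);print(n,nm,m.sum(),np.median(z[m]) if m.any() else None)
o=get_obs();print(o["clock"],o["force"],o["qvel"]);close_job()
E
```

```text
wrist5 lid edge 2195 5.541903518389475
wrist5 lid upper 0 None
wrist5 face 746 -0.8171869899925346
wrist5 face2 740 -0.8827767627915051
top5 lid edge 290 4.862878190401511
top5 lid upper 206 4.855521036358996
top5 face 110 -1.465577785567317
top5 face2 111 -1.6050210012938426
15.2667 [-0.504  -0.4506 -0.0715] [-0.306  -0.2063  0.1268  0.0089 -0.0737 -0.144 ]
the job is handed in; nothing more can be done
```

I shut the lid, took the bar-knob bolt from the block and dropped it lengthwise into the slot beside the fork's open side. I then slid it fully into the fork, turned it a quarter turn and let go. The job was handed in at 15.3 s of the 61 s limit, and no verdict came back.

**Final checks:**
- **Bolt position:** the knob is about 0.7 mm from home along the slot. It is crosswise within 0.5° in the wrist view and about 5° in the top view.
- **Lean:** the released bolt leans about 5° downhill within its play, inside the 17° limit.
- **Lid:** it lies parallel to the deck. Its top reads 6.3 mm above the face against a nominal 5 mm, which is within the cameras' error and well under 0.03 rad.
- **Gripper:** the jaws are clear of everything, and the wrist force is just noise.

**What disagreed:**
- **Knob position up the slope:** the side camera's reading differed from the other two by 4 to 6 mm, on few pixels. I went with the other two.
- **Slot offset from nominal:** the lid panel's edge suggested the slot sits nearly 5 mm down the slope. The tongue and fork edges suggested only about 0 to 1 mm. Either is inside the 12 mm allowance.
- **Fork bottom:** I felt no contact with it when I stopped sliding, about 0.6 mm short of the measured home position.

I did not re-measure the other bolt or the bystanders at the end, but the arm made no unexpected contact with anything.

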